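Snug the trimmer in its counter-top clamp

TASK

Two screw clamps stand on the bathroom counter and the metal trimmer lies in one of them: turn that clamp's crank clockwise until its pad meets the trimmer, then a little further so that the trimmer is held snug but not crushed, and let go. Leave the trimmer where it lies and leave the empty clamp as it is.

Things in the scene. Friction and masses are not known exactly. Their poses are not given: they have to be found in the camera images.
- clamp_grip (a point): Grip point on the crank handle of the clamp holding the trimmer: an upright black cylinder, 20 mm wide, 44 mm tall, point on its axis 20 mm below its top, 27 mm above the flat crank arm. It spins on its pin, so the hand need not turn. It circles the vertical screw axis at 50 mm radius; clockwise from above tightens and sinks it 4 mm per radian. Drag 3.2 N; stays where left up to 40 N on the pad.
- clamp_pad: Rubber pad, 30 mm wide, under that screw; origin at the centre of its underside, on the screw axis. Starts 5 to 12 mm above the trimmer, sinks 4 mm per radian till it touches; then a spring behind it yields, 18 N per mm, and the push at the handle grows by 5 to 6 N per radian. 0.3 to 0.9 rad past touching is snug (30 N at 0.5); under 10 N is loose, over 110 N (1.6 rad) crushes.
- trimmer: Bronze-coloured aluminium hair trimmer lying across the base of its clamp between two low rubber lips, steel blade at its +y end: 38 mm wide (x), about 152 mm long (y), z up; its flat back, where the pad lands, is 34 mm above its origin, which is on the underside under the middle.
- spare_grip (a point): Grip point of the crank handle of the other, identical but empty clamp (same place on its handle as clamp_grip). To be left alone.
There are look-alikes about, which are no part of the job. What is shaped like the part that bears clamp_grip but orange is not meant.

How it is judged:
By the outcome, as a careful person would: the job done as asked, in the order asked, and still so for the second after the job is handed in, with the robot touching nothing.
It also fails if it takes over 42 s, if anything falls off the work surface, if the arm or the gripper's body presses on something with over 40 N, if the wrist force passes 120 N, or if a joint passes its speed limit or range.

ROBOT

A 6-joint arm with a two-finger parallel gripper is mounted at the origin on the work surface. World frame = base frame: x ahead of the robot, y to its left, z up, the work surface at z = 0. Lengths are in m, angles in rad, forces in N, time in s.
With the tool pointing down it reaches from about 0.275 to 0.875 m from the base axis. Payload 12.5 kg.
Tool frame: the origin (TCP) lies on the centre line of the jaws, within the pads' length; the fingertips stand env.tips_ahead ahead of it and the grasp point (between the pads) lies 6 mm ahead of it (env.tips_ahead is the distance from the TCP to the fingertips, in m); z points along the fingers, y is the direction in which the jaws open and shut (so a half turn about z gives the same grasp; the last joint's range is limited). The gripper opens to 85 mm and grips with 20 to 120 N. Pads are 22 mm wide; open, the fingers measure 114 mm over their backs; the gripper's body (76 mm by 85 mm) begins 54 mm behind the grasp point. The pads swing forward as they close: fully open they stand 13 mm farther back than shut.
Start: joints at [1.099, 0.351, 1.652, -0, 1.139, -0.085], TCP at [0.207, 0.509, 0.256] pointing down, gripper open.
Joint ranges: [-2.75, 2.75], [-0.79, 2.1], [0.01, 2.65], [-1.57, 4.71], [0.07, 3.14], [-2.87, 2.87]. Speed limits (rad/s): [2.22, 2.22, 2.79, 3.14, 3.14, 3.14].

INTERFACE

Orientations are given as a 3x3 rotation matrix whose columns are the frame's x, y, z axes.
In Python, from rig import env gives the robot as it stands. Calls block until the motion is done:
- env.move_pose(position, orientation): joint-space move of the TCP to a pose.
- env.servo_line(position, rot=None, velocity=0.15): straight line of the TCP; rot=None keeps the orientation; velocity is the mean speed in m/s.
- env.set_joints(angles): joint-space move.
- env.grip(opening): finger opening in m; the grip force is fixed at half the most; returns when the fingers have stopped.
- env.hold(seconds).
- env.inverse_kinematics(position, orientation): joint angles nearest the present ones, or None.
- env.capture(name): name is "scene" or "top"; returns a dict with "image" (480x640x3 uint8, red, green, blue), "K" (3x3 intrinsics, pixels), "R" (3x3) and "t" (3): a world point X has camera coordinates R X + t. Camera axes: x right, y down, z forward; pixel columns grow to the right and rows downward; lengths in m; the calibration is good to about 2 mm. A picture is of the moment at which its call begins. There is no depth.
A pose or a line that the arm cannot do raises env.PlanningError and nothing moves.
- env.hand_in(): hands the job in, once; it reports no verdict.
Trained networks look in a picture, given as the dict that the camera call returned (one of the last four; its "shot" number tells which), for a name from the list of things; names that differ only in an ending like _2 or _b are one class to them, and where a whole thing is asked for, a point or a joint stands for the part that bears it (a point fixed in the world has none). Each returns a list of dicts, best first, with "score" (0 to 1); they miss things now and then, are a little off and sometimes report something else, mostly with a low value. They report only what shows in the picture. A call takes as long as a camera call. They do not tell look-alikes from the thing itself.
- env.boxes_of(picture, target): "pixel" ([column, row] in pixels, amid what is visible of it).
- env.outline_of(picture, target): "mask" (480x640 bool, what is visible of it) and "pixel" ([column, row] in pixels, amid what is visible of it).
- env.landmark_of(picture, target): "pixel" ([column, row] in pixels: a listed point, or the origin of a listed thing).
Readings, each from a call of its own:
- env.read_time(): time.
- env.read_q(): joint angles.
- env.read_qvel(): joint speeds.
- env.read_effort(): joint torques, N m.
- env.read_position(): TCP position.
- env.read_eef_rot(): TCP orientation.
- env.read_contact_force(): force on the tool from outside, world axes, zero at the start.
- env.read_moment(): the same for the moment, N m.
- env.read_width(): finger opening in m.
Only numpy, scipy, OpenCV 4.12 (cv2) and the standard library are available. Lean on these libraries where they do the work, as an engineer would, in place of code of your own. Each camera call takes 0.05 s, during which the arm holds its last target.

## Working session

There is one attempt and no reset: what is moved stays moved. The work goes in short steps, each a Python script; the robot and the scene stay as the last script left them, time stands still between calls to the robot, and variables do not carry over. Pictures are saved under pics/ and viewed, and the job is handed in when it is done.

```bash
ls; mkdir -p pics; python3 - <<'E'
from rig import env
import cv2,pickle
P={}
for n in ("scene","top"):
    p=env.capture(n); P[n]=p
    cv2.imwrite(f"pics/{n}0.png",p["image"][:,:,::-1])
    for t in ("clamp_grip","clamp_pad","trimmer","spare_grip"):
        print(n,t,[(d["pixel"],round(d["score"],2)) for d in env.landmark_of(p,t)], [(d["pixel"],round(d["score"],2)) for d in env.boxes_of(p,t)])
pickle.dump(P,open("p0.pkl","wb"))
print(env.read_time(),env.tips_ahead,env.read_eef_rot(),env.read_width())
E
```

```text
pics
scene clamp_grip [([431.9, 305.8], 0.72), ([337.4, 216.7], 0.71), ([300.2, 163.8], 0.51), ([414.6, 151.2], 0.49)] [([430.9, 305.0], 0.85), ([338.1, 219.1], 0.69), ([301.8, 166.2], 0.58), ([413.1, 152.9], 0.51)]
scene clamp_pad [([292.4, 194.8], 0.62), ([396.7, 333.8], 0.59), ([351.2, 252.4], 0.54), ([390.5, 189.5], 0.44)] [([398.0, 333.8], 0.63), ([292.5, 196.7], 0.48), ([352.1, 252.7], 0.47), ([393.6, 188.3], 0.45)]
scene trimmer [([346.6, 268.4], 0.58)] [([343.1, 264.3], 0.64)]
scene spare_grip [([165.7, 301.9], 0.98)] [([166.3, 302.2], 0.83)]
top clamp_grip [([172.2, 277.1], 0.66), ([289.7, 104.2], 0.58), ([287.3, 319.9], 0.55), ([294.8, 225.9], 0.44)] [([285.1, 321.8], 0.7), ([289.2, 109.2], 0.45)]
top clamp_pad [([462.7, 201.8], 0.71), ([190.9, 308.2], 0.6)] []
top trimmer [([283.5, 248.1], 0.8)] [([291.1, 249.6], 0.55)]
top spare_grip [([461.3, 201.5], 0.62)] [([461.8, 200.9], 0.51)]
0.9 0.025 [[-9.26125538e-01  3.77215440e-01  5.73296226e-06]
 [ 3.77215440e-01  9.26125537e-01  5.11787551e-05]
 [ 1.39959739e-05  4.95605140e-05 -9.99999999e-01]] 0.08559707752846829
```

View pics/scene0.png

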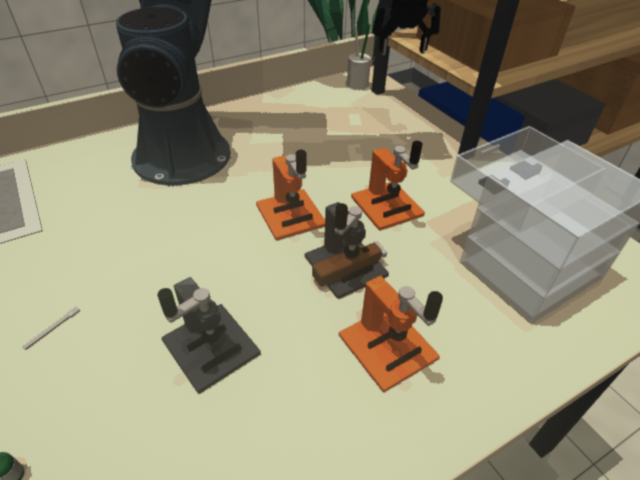

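View pics/top0.png

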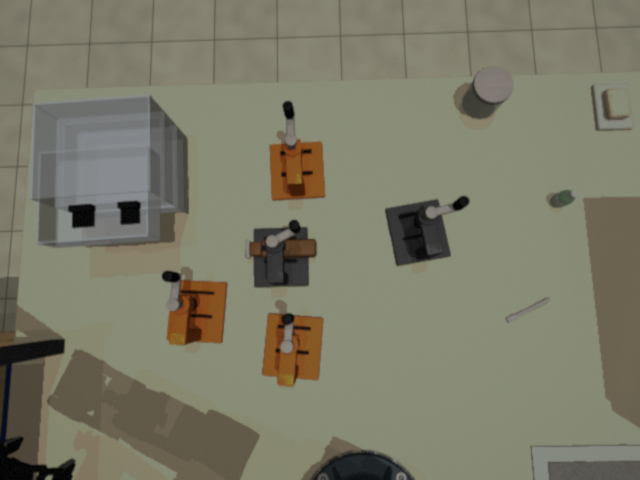

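The scene view shows the dark clamp with the bronze trimmer at about (345,262), its crank handle at (340,216). In the top view that clamp is at (280,255) and its handle at about (295,227). The empty dark clamp is at scene (205,340), top (420,230). The orange clamps are look-alikes. Next I'll zoom in and triangulate.

```bash
cat > h.py <<'E'
import numpy as np
def ray(p,px):
    d=np.linalg.inv(p["K"])@[px[0],px[1],1]; d=p["R"].T@d
    return -p["R"].T@p["t"], d/np.linalg.norm(d)
def tri(p1,a,p2,b):
    c1,d1=ray(p1,a);c2,d2=ray(p2,b)
    s=np.linalg.lstsq(np.c_[d1,-d2],c2-c1,rcond=None)[0]
    x1=c1+s[0]*d1;x2=c2+s[1]*d2
    return (x1+x2)/2,np.linalg.norm(x1-x2)
def proj(p,X):
    c=p["R"]@np.asarray(X)+p["t"];u=p["K"]@c;return u[:2]/u[2]
def onz(p,px,z):
    c,d=ray(p,px);return c+d*(z-c[2])/d[2]
E
python3 - <<'E'
import pickle,cv2,numpy as np
from h import *
P=pickle.load(open("p0.pkl","rb"));s,t=P["scene"],P["top"]
print("cams",ray(s,(320,240)),ray(t,(320,240)))
print("grip",tri(s,(337.4,216.7),t,(294.8,225.9)))
print("trim",tri(s,(346.6,268.4),t,(283.5,248.1)))
print("spare",tri(s,(165.7,301.9),t,(461.3,201.5)))
for n,(a,b) in dict(o1=((431.9,305.8),(289.7,104.2)),o2=((300.2,163.8),(287.3,319.9)),o3=((414.6,151.2),(172.2,277.1))).items(): print(n,tri(s,a,t,b))
a=cv2.resize(s["image"][180:310,280:410,::-1],(600,600),interpolation=cv2.INTER_CUBIC)
b=cv2.resize(t["image"][200:300,230:330,::-1],(600,600),interpolation=cv2.INTER_CUBIC)
cv2.imwrite("pics/za.png",a);cv2.imwrite("pics/zb.png",b)
E
```

```text
cams (array([ 1.06150636, -0.21983965,  0.69715535]), array([-0.61608813,  0.3716023 , -0.69451216])) (array([0.43791067, 0.05575454, 0.97577229]), array([ 0.13344678,  0.0175434 , -0.99090069]))
grip (array([0.57057533, 0.11241202, 0.18098853]), np.float64(0.006341060199864362))
trim (array([0.55085456, 0.1520321 , 0.01455451]), np.float64(0.0025616993573113604))
spare (array([ 0.60881115, -0.19010777,  0.18294617]), np.float64(0.0015955213398626553))
o1 (array([0.79948285, 0.11866301, 0.19507832]), np.float64(0.004597882040499126))
o2 (array([0.40331135, 0.13029044, 0.1776181 ]), np.float64(0.0018816082059712133))
o3 (array([0.48398698, 0.33614424, 0.18700121]), np.float64(0.0008355988428954068))
```

View pics/za.png

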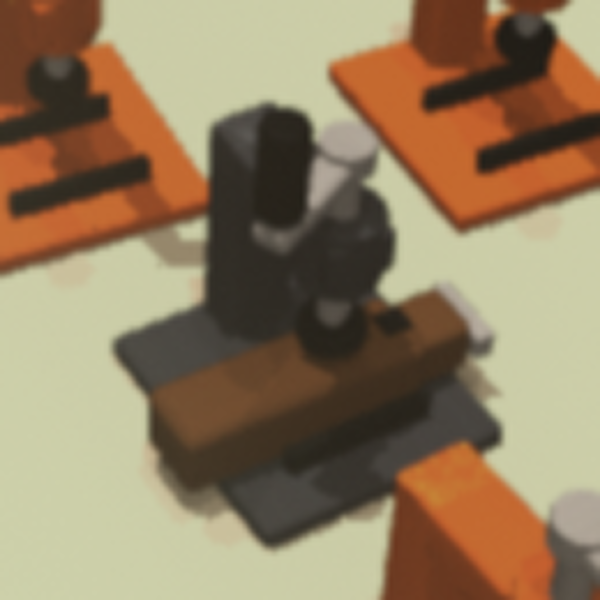

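View pics/zb.png

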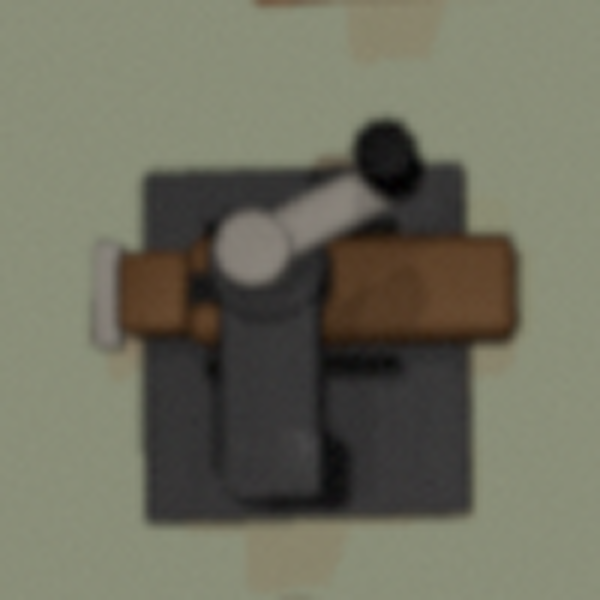

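The zoomed pictures show the handle top at scene zoom (285,122) and top zoom (383,149). The silver hub is at (347,137) and (252,247). I'll refine the crank geometry from these points.

```bash
python3 - <<'E'
import pickle,cv2,numpy as np
from h import *
P=pickle.load(open("p0.pkl","rb"));s,t=P["scene"],P["top"]
A=lambda x,y:((x+.5)*130/600-.5+280,(y+.5)*130/600-.5+180)
B=lambda x,y:((x+.5)/6-.5+230,(y+.5)/6-.5+200)
ht=tri(s,A(285,122),t,B(383,149)); hub=tri(s,A(347,137),t,B(252,247))
print("handle top",ht,"hub",hub, "r",np.linalg.norm((ht[0]-hub[0])[:2]))
hb=tri(s,A(278,215),t,B(394,175));print("hbot",hb)
# base plate corners z~0.01
for c in ((145,173),(465,165),(148,522),(470,515)): print(onz(t,B(*c),0.012))
# trimmer ends on top z=.046
for c in ((120,297),(515,287),(330,238),(330,340)): print(onz(t,B(*c),0.046))
for z in (.18,.19,.2): print(z,onz(t,B(252,247),z),onz(t,B(383,149),z),onz(s,A(347,137),z),onz(s,A(285,122),z))
E
```

```text
handle top (array([0.57091716, 0.11558882, 0.20242716]), np.float64(0.0010822815655797402)) hub (array([0.54825236, 0.1599625 , 0.16052196]), np.float64(0.0012276821336913541)) r 0.04982686197553362
hbot (array([0.57026881, 0.11567923, 0.15760176]), np.float64(0.0012336909426489497))
[0.59726389 0.21903919 0.012     ]
[0.59723063 0.10074251 0.012     ]
[0.46921742 0.21789824 0.012     ]
[0.46905418 0.10121736 0.012     ]
[0.54741408 0.22213258 0.046     ]
[0.54752487 0.08227422 0.046     ]
[0.56661771 0.14750036 0.046     ]
[0.53034256 0.14786806 0.046     ]
0.18 [0.5459062  0.15800766 0.18      ] [0.57504041 0.1178202  0.18      ] [0.56670803 0.14558919 0.18      ] [0.54850391 0.13024085 0.18      ]
0.19 [0.54454909 0.1567227  0.19      ] [0.57331718 0.11704026 0.19      ] [0.57627572 0.13852305 0.19      ] [0.5584236 0.1234715 0.19     ]
0.2 [0.54319197 0.15543775 0.2       ] [0.57159395 0.11626032 0.2       ] [0.58584342 0.13145692 0.2       ] [0.5683433  0.11670215 0.2       ]
```

```bash
python3 - <<'E'
import pickle,numpy as np
from h import *
from rig import env
P=pickle.load(open("p0.pkl","rb"));s,t=P["scene"],P["top"]
for z in (.04,.045,.05,.055,.06,.065):
    print(z,[np.round((proj(s,[.56,.151,z])-(280,180))*600/130,0)],[np.round((proj(s,[x,y,z])-(280,180))*600/130,0) for x,y in((.5665,.0823),(.5303,.0823))])
R=env.read_eef_rot()
C=np.array([.548,.160]);h=np.array([.5706,.1156])
# joint feasibility round the circle
for a in np.linspace(-1.1,-5.2,6):
    q=env.inverse_kinematics([C[0]+.05*np.cos(a),C[1]+.05*np.sin(a),.18],R); print(None if q is None else np.round(q,2))
env.move_pose([h[0],h[1],.27],R)
print(env.read_time(),env.read_position(),env.read_contact_force())
env.servo_line([h[0],h[1],.225])
p=env.capture("scene");t=env.capture("top")
import cv2
a=cv2.resize(p["image"][130:310,250:430,::-1],(600,600),interpolation=cv2.INTER_CUBIC)
cv2.imwrite("pics/a1.png",a);cv2.imwrite("pics/b1.png",cv2.resize(t["image"][190:290,240:340,::-1],(600,600)))
print(env.read_time())
E
```

```text
0.04 [array([324., 381.])] [array([188., 452.]), array([143., 394.])]
0.045 [array([325., 373.])] [array([188., 444.]), array([144., 386.])]
0.05 [array([325., 364.])] [array([188., 436.]), array([144., 378.])]
0.055 [array([326., 356.])] [array([189., 427.]), array([144., 369.])]
0.06 [array([327., 347.])] [array([189., 419.]), array([144., 360.])]
0.065 [array([328., 339.])] [array([189., 410.]), array([144., 352.])]
[ 0.12  0.5   1.64  0.    1.01 -1.06]
[ 0.12  0.43  1.74  0.    0.97 -1.06]
[ 0.18  0.39  1.8   0.    0.95 -1.  ]
[ 0.26  0.42  1.77  0.    0.96 -0.93]
[ 0.29  0.48  1.67  0.    1.   -0.89]
[ 0.27  0.54  1.57  0.    1.04 -0.92]
2.8333 [0.57035106 0.11640989 0.26997988] [ 0.15114608  0.06764883 -0.73742778]
3.3833
```

View pics/a1.png

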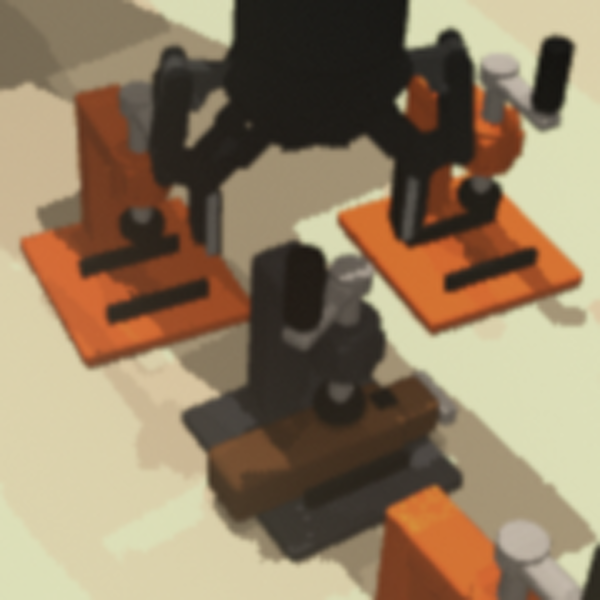

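The open gripper straddles the handle (zoom (303,285)) and nothing is touching. Next I descend, grip and measure.

```bash
python3 - <<'E'
import numpy as np,cv2
from rig import env
h=np.array([.5706,.1156])
env.servo_line([h[0],h[1],.188],velocity=.08)
print(env.read_time(),env.read_position(),env.read_contact_force())
env.grip(.015)
env.hold(.2)
print(env.read_time(),env.read_position(),env.read_contact_force(),env.read_moment(),env.read_width())
p=env.capture("scene")
cv2.imwrite("pics/a2.png",cv2.resize(p["image"][130:310,250:430,::-1],(600,600),interpolation=cv2.INTER_CUBIC))
E
```

```text
3.9917 [0.57070589 0.11561671 0.18807925] [-0.16996556  0.5183006  -0.0107156 ]
4.8083 [0.57071445 0.11577705 0.18828489] [-1.70470182  1.72040154  4.02766857] [0.38242347 0.16083708 0.02207435] 0.018673198199099156
```

View pics/a2.png

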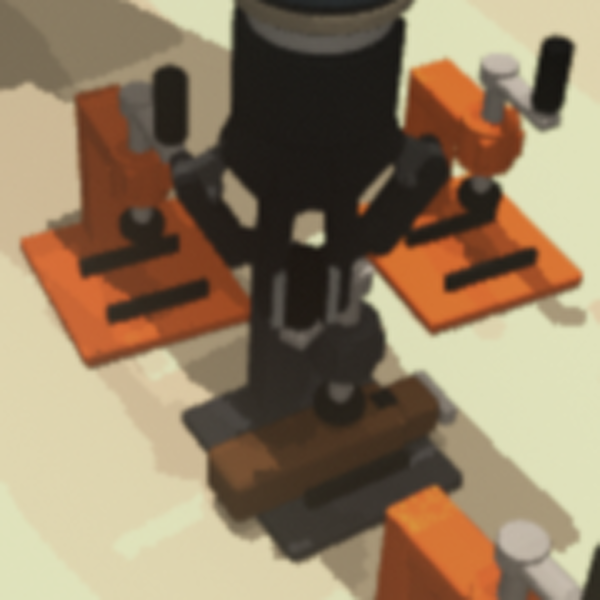

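The handle sits between the pads, with a width of 18.7 mm and small forces. Now I turn 1.1 rad clockwise, which is less than the smallest possible gap of 1.25 rad, and log the forces.

```bash
cat > turn.py <<'E'
import numpy as np,json
from rig import env
C=np.array([.548,.160]);A0=np.arctan2(.1156-.160,.5706-.548);Rr=.05;Z0=.188
def goto(th,v=.05):
    a=A0-th
    env.servo_line([C[0]+Rr*np.cos(a),C[1]+Rr*np.sin(a),Z0-.004*th],velocity=v)
def read(th,settle=.08):
    env.hold(settle)
    F=np.mean([env.read_contact_force() for _ in range(3)],axis=0)
    p=env.read_position();d=p[:2]-C;ang=np.arctan2(d[1],d[0]);act=(A0-ang)%(2*np.pi)
    u=d/np.linalg.norm(d);tn=np.array([u[1],-u[0]]) # clockwise
    print(f"th {th:.2f} act {act:.3f} r {np.linalg.norm(d)*1e3:.1f} z {p[2]*1e3:.1f} | resist {-F[:2]@tn:.2f} rad {F[:2]@u:.2f} Fz {F[2]:.2f} w {env.read_width()*1e3:.1f} t {env.read_time():.2f}")
    return -F[:2]@tn
E
python3 - <<'E'
from turn import *
for th in np.arange(.1,1.101,.1): goto(th);read(th)
E
```

```text
th 0.10 act 0.103 r 49.6 z 187.8 | resist -1.10 rad -4.99 Fz 6.03 w 18.4 t 5.19
th 0.20 act 0.204 r 49.5 z 187.4 | resist -2.34 rad -4.82 Fz 6.08 w 18.5 t 5.53
th 0.30 act 0.304 r 49.4 z 187.0 | resist -1.24 rad -7.13 Fz 5.42 w 18.3 t 5.86
th 0.40 act 0.403 r 49.2 z 186.6 | resist -2.04 rad -7.92 Fz 5.00 w 18.6 t 6.19
th 0.50 act 0.502 r 49.1 z 186.2 | resist -1.00 rad -8.98 Fz 4.56 w 18.8 t 6.53
th 0.60 act 0.601 r 49.0 z 185.9 | resist -1.51 rad -9.92 Fz 3.80 w 18.6 t 6.86
th 0.70 act 0.700 r 48.9 z 185.5 | resist -0.81 rad -10.25 Fz 3.50 w 18.7 t 7.19
th 0.80 act 0.798 r 48.8 z 185.1 | resist -0.33 rad -10.57 Fz 3.05 w 18.7 t 7.53
th 0.90 act 0.897 r 48.7 z 184.8 | resist -0.82 rad -12.22 Fz 1.63 w 19.0 t 7.86
th 1.00 act 0.996 r 48.7 z 184.4 | resist -1.10 rad -11.27 Fz 1.87 w 18.2 t 8.19
th 1.10 act 1.095 r 48.6 z 184.0 | resist -1.43 rad -11.80 Fz 0.71 w 18.9 t 8.53
```

```bash
sed -i 's/C=np.array(\[.548,.160\])/C=np.array([.5491,.1609])/; s/A0=np.arctan2.*;Rr/A0=np.arctan2(.1156-.1609,.5706-.5491);Rr/' turn.py; python3 - <<'E'
from turn import *
p=env.read_position();d=p[:2]-C;th0=(A0-np.arctan2(d[1],d[0]));print(th0)
for i in range(1,5):
    th=th0+.06*i; goto(th,.03);read(th,0);read(th,.1)
E
```

```text
1.074519174164811
th 1.13 act 1.130 r 49.7 z 183.8 | resist -0.10 rad -4.77 Fz 4.62 w 18.7 t 8.78
th 1.13 act 1.130 r 49.7 z 183.8 | resist -0.93 rad -5.28 Fz 4.79 w 18.3 t 8.88
th 1.19 act 1.192 r 49.7 z 183.5 | resist -0.10 rad -5.52 Fz 5.11 w 18.5 t 9.12
th 1.19 act 1.191 r 49.7 z 183.5 | resist 0.24 rad -5.76 Fz 3.99 w 18.9 t 9.22
th 1.25 act 1.252 r 49.6 z 183.3 | resist 0.42 rad -4.61 Fz 5.70 w 18.7 t 9.47
th 1.25 act 1.252 r 49.7 z 183.2 | resist -0.25 rad -5.05 Fz 5.14 w 18.5 t 9.57
th 1.31 act 1.312 r 49.7 z 183.0 | resist 1.42 rad -5.27 Fz 4.74 w 18.8 t 9.82
th 1.31 act 1.312 r 49.7 z 183.0 | resist -0.19 rad -4.83 Fz 5.67 w 18.5 t 9.93
```

```bash
sed -i 's/Rr=.05;/Rr=.0494;/; s/range(3)/range(10)/' turn.py; python3 - <<'E'
from turn import *
for i in range(1,9):
    th=1.31+.08*i; goto(th,.03);read(th,0.0)
E
```

```text
th 1.39 act 1.389 r 49.5 z 182.7 | resist -0.88 rad -1.55 Fz 7.46 w 18.8 t 10.20
th 1.47 act 1.469 r 49.5 z 182.4 | resist -1.21 rad -1.79 Fz 7.45 w 18.6 t 10.48
th 1.55 act 1.548 r 49.5 z 182.1 | resist 0.85 rad -2.76 Fz 7.73 w 18.6 t 10.77
th 1.63 act 1.628 r 49.5 z 181.7 | resist -0.99 rad -1.30 Fz 7.76 w 18.7 t 11.05
th 1.71 act 1.707 r 49.5 z 181.4 | resist 0.18 rad -1.32 Fz 7.45 w 18.9 t 11.33
th 1.79 act 1.787 r 49.5 z 181.1 | resist -0.08 rad -1.71 Fz 7.28 w 18.5 t 11.62
th 1.87 act 1.867 r 49.5 z 180.8 | resist -0.43 rad -0.37 Fz 8.38 w 18.7 t 11.90
th 1.95 act 1.946 r 49.5 z 180.5 | resist -0.09 rad -0.46 Fz 8.29 w 18.3 t 12.18
```

```bash
python3 - <<'E'
import re
s=open("turn.py").read()
s=s.replace("    F=np.mean([env.read_contact_force() for _ in range(10)],axis=0)\n","    L=[]\n    for _ in range(5): L.append(env.read_contact_force()); env.hold(.02)\n    F=np.mean(L,axis=0)\n")
open("turn.py","w").write(s)
E
python3 - <<'E'
from turn import *
import cv2,pickle
p=env.capture("scene");pickle.dump(p,open("p3.pkl","wb"))
cv2.imwrite("pics/a3.png",cv2.resize(p["image"][130:310,250:430,::-1],(600,600),interpolation=cv2.INTER_CUBIC))
for i in range(1,5):
    th=1.95+.08*i; goto(th,.03);read(th,0.0)
E
```

```text
th 2.03 act 2.024 r 49.5 z 180.2 | resist 0.12 rad -0.38 Fz 9.00 w 19.1 t 12.60
th 2.11 act 2.103 r 49.6 z 179.9 | resist 0.17 rad 0.00 Fz 9.67 w 18.6 t 12.97
th 2.19 act 2.182 r 49.6 z 179.6 | resist 0.71 rad 0.41 Fz 10.06 w 18.7 t 13.33
th 2.27 act 2.261 r 49.6 z 179.3 | resist 1.09 rad 0.56 Fz 10.26 w 18.6 t 13.70
```

View pics/a3.png

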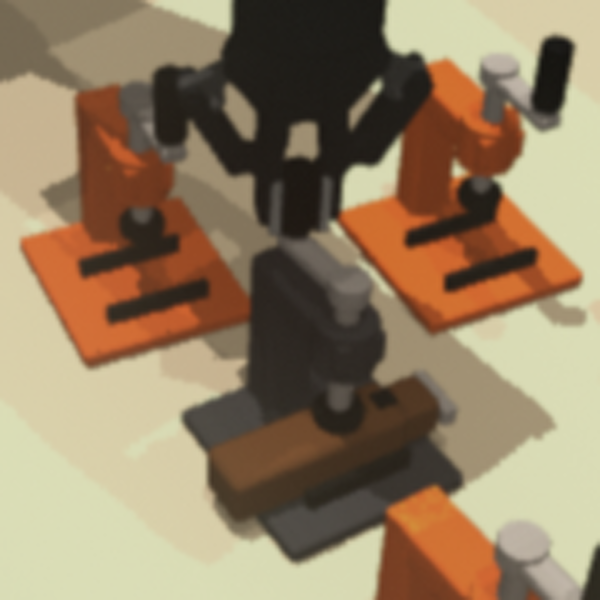

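```bash
python3 - <<'E'
from turn import *
for i in range(1,3):
    th=2.27+.08*i; goto(th,.03);read(th,0.0)
E
```

```text
th 2.35 act 2.339 r 49.6 z 178.9 | resist 1.60 rad 1.17 Fz 10.77 w 18.5 t 14.07
th 2.43 act 2.419 r 49.6 z 178.7 | resist 1.95 rad 1.31 Fz 11.40 w 18.4 t 14.43
```

The resistance has been rising at about 5.6 N/rad, as described, starting near 2.02 rad. The target is about 2.52 rad, after which I let go.

```bash
python3 - <<'E'
from turn import *
import cv2,pickle
goto(2.533,.03);read(2.533,0.05)
env.hold(.2);p0=env.read_position()
env.grip(.06); print(env.read_width(),env.read_contact_force())
p=env.read_position()
env.servo_line([p0[0],p0[1],.25],velocity=.08)
print(env.read_time(),env.read_contact_force(),p0)
env.servo_line([p0[0],p0[1],.29],velocity=.12)
q=env.read_q().copy(); 
p=env.capture("scene");t=env.capture("top");pickle.dump({"scene":p,"top":t},open("p4.pkl","wb"))
cv2.imwrite("pics/a4.png",cv2.resize(p["image"][130:310,250:430,::-1],(600,600),interpolation=cv2.INTER_CUBIC))
cv2.imwrite("pics/b4.png",t["image"][:,:,::-1])
E
```

```text
th 2.53 act 2.520 r 49.7 z 178.3 | resist 1.92 rad 2.24 Fz 11.76 w 18.5 t 14.88
0.05996585930224463 [ 0.97111743 -0.88442945 -0.35259713]
16.6083 [-0.9835188   0.12950968  0.16933358] [0.50568452 0.18500372 0.1782533 ]
```

View pics/a4.png

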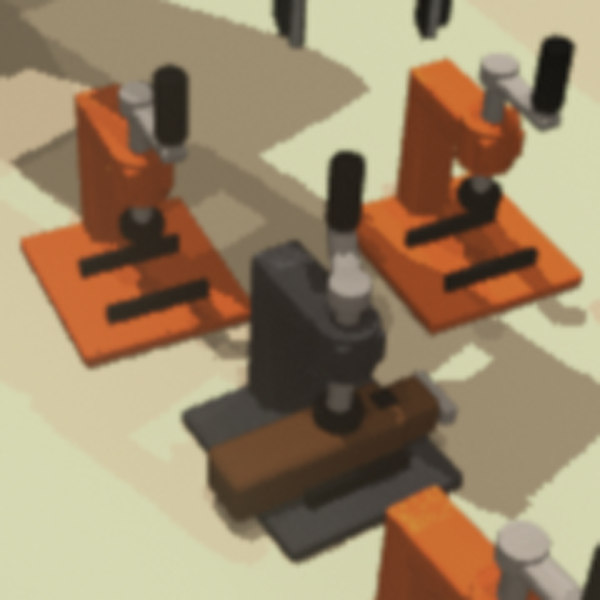

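View pics/b4.png

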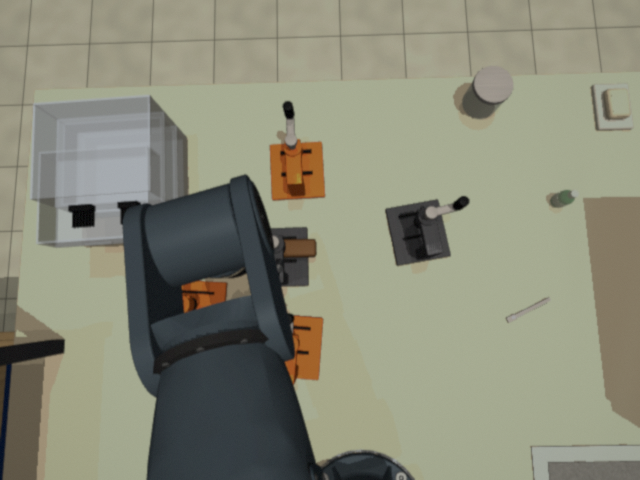

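The released crank now stands upright at zoom (345,190), the pad is on the trimmer at (338,410), and the trimmer and the spare clamp are in their original places. Next I check the pad travel at sub-pixel level and the handle position after release.

```bash
python3 - <<'E'
import pickle,cv2,numpy as np
from h import *
p0=pickle.load(open("p0.pkl","rb"))["scene"];p3=pickle.load(open("p3.pkl","rb"));P4=pickle.load(open("p4.pkl","rb"));p4=P4["scene"]
for n,p in (("0",p0),("3",p3),("4",p4)):
    g=p["image"].astype(float)
    print(n,np.round(g[242:262,350:353].mean((1,2))).astype(int))
mm=proj(p0,[.549,.161,.06])-proj(p0,[.549,.161,.052]);print("px per 8mm",mm)
g=[cv2.cvtColor(p["image"],cv2.COLOR_RGB2GRAY).astype(np.float32) for p in(p0,p3,p4)]
def shift(a,b,r0,r1,c0,c1):
    T=a[r0:r1,c0:c1];S=b[r0-8:r1+9,c0-2:c1+3]
    m=cv2.matchTemplate(S,T,cv2.TM_CCOEFF_NORMED);_,v,_,l=cv2.minMaxLoc(m);x,y=l
    d=0
    if 0<y<m.shape[0]-1:
        q=m[y-1:y+2,x];d=.5*(q[0]-q[2])/(q[0]-2*q[1]+q[2])
    return y+d-8,x-2,round(v,3)
print("pad 3->4",shift(g[1],g[2],248,261,344,360)); print("pad 0->3",shift(g[0],g[1],246,257,344,360)); print("pad 0->4",shift(g[0],g[2],246,257,344,360))
print("trimmer 0->4",shift(g[0],g[2],258,288,308,345),"hub 3->4",shift(g[1],g[2],211,222,350,362))
from rig import env
# handle now vs predicted
X=np.array([.50568,.1850,.1723]);print("pred",proj(p4,X),[(d["pixel"],round(d["score"],2)) for d in env.landmark_of(p4,"clamp_grip")])
E
```

```text
0 [41 42 48 63 75 77 77 71 55 38 33 34 35 34 35 38 44 48 55 64]
3 [41 41 49 66 78 82 82 82 82 81 73 51 36 33 34 34 33 37 50 66]
4 [40 40 48 65 76 80 80 80 80 79 74 57 38 32 32 32 33 36 48 64]
px per 8mm [ 0.27421797 -2.95178475]
pad 3->4 (np.float32(0.1742897), 0, 0.989)
pad 0->3 (np.float32(2.4805841), 0, 0.959)
pad 0->4 (np.float32(2.705163), 0, 0.956)
trimmer 0->4 (np.float32(-0.09868479), 0, 0.998) hub 3->4 (np.float32(1.2496443), -2, 0.67)
pred [354.3204071  186.55429236] [([432.0, 305.1], 0.98), ([353.0, 189.5], 0.56), ([303.1, 164.2], 0.54), ([415.1, 152.6], 0.49)]
```

```bash
python3 - <<'E'
from rig import env
print(env.read_time(),env.read_contact_force()); env.hand_in()
E
```

```text
17.2417 [-0.0551416   0.38227709 -0.55783043]
the job is handed in; nothing more can be done
```

I turned the trimmer clamp's crank about 2.52 rad clockwise, let go and backed the gripper off clear. I handed the job in at 17.2 s of the 42 s allowed; no verdict is reported.

- **Touch point:** Resistance at the handle began rising at about 5.6 N/rad from roughly 2.0 rad, as the description predicts. Sub-pixel pad travel in the scene images put contact a little later, near 2.08 rad.
- **Snugness:** That leaves the crank about 0.44–0.5 rad past touching, inside the 0.3–0.9 rad snug range, for an estimated 25–30 N on the pad. I did not measure the pad force directly.
- **After release:** In the picture, the handle stood where it was left. The trimmer had not moved beyond measurement noise (0.1 px), and by eye the spare clamp looked unchanged.

**Checks that disagreed:**
- The landmark network placed the released handle about 3 px from its predicted position, though reading the image by eye matched it.
- My first estimate of the screw axis was about 1.4 mm off. It caused up to 12 N of sideways force on the handle until I corrected it partway through.
- The force reading did not show the stated 3.2 N drag as an absolute value, so I relied on how it changed rather than on its level.
- The last reading before release was about 0.5 N below the rising trend.

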